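Right the fallen bottles in the bench tray

TASK

Two white bottles have fallen over in the long wooden tray on the stained-glass bench. Stand both of them upright again on their feet in the tray, and leave the tin, the jar and the solder spool standing where they are.

Things in the scene. Friction and masses are not known exactly. Their poses are not given: they have to be found in the camera images.
- bottle_a: White plastic bottle, black screw cap, lying on its side along the tray at the start. 140 mm tall; square body 44 x 44 mm from the foot to 104 mm, round neck 24 mm wide, cap 28 mm in diameter from 118 to 140 mm. About 0.16 kg. Origin at its middle, on its axis 70 mm above the flat foot; z axis along the bottle from foot to cap. Its twin is bottle_b.
- bottle_b: White plastic bottle, black screw cap, lying on its side along the tray at the start. 140 mm tall; square body 44 x 44 mm from the foot to 104 mm, round neck 24 mm wide, cap 28 mm in diameter from 118 to 140 mm. About 0.16 kg. Origin at its middle, on its axis 70 mm above the flat foot; z axis along the bottle from foot to cap. Its twin is bottle_a.
- tray: Shallow wooden tray fixed to the bench, holding bottles and tins in single file. Inside 140 mm (x) by 720 mm (y, the length of the lane). Flat floor 10 mm above the bench; battens 15 mm wide all round rise 8 mm above that floor. Origin at the centre of its underside on the bench, x across the lane, y along it, z up.
- flux_tin: Low grey metal tin, 78 mm in diameter, 45 mm high; stands in the tray as a neighbour, to be left where it is. Origin at the centre of its underside, z up.
- solder_spool: Spool of solder standing on its flange, black flanges 68 mm in diameter, 48 mm high; stands in the tray as a neighbour, to be left where it is. Origin at the centre of its underside, z up.
- wax_jar: Low amber glass jar with a white lid, 68 mm in diameter, 48 mm high; stands in the tray as a neighbour, to be left where it is. Origin at the centre of its underside, z up.
Things that resemble listed ones, but are neither listed nor needed, are in the scene too. What is shaped like the bottle_a but red is not meant. Leave any orange or purple look-alike of the bottle_b alone.

How it is judged:
By the outcome, as a careful person would: the job done as asked, in the order asked, and still so for the second after the job is handed in, with the robot touching nothing.
It also fails if it takes over 58 s, if anything falls off the work surface, if the arm or the gripper's body presses on something with over 40 N, if the wrist force passes 120 N, or if a joint passes its speed limit or range.

ROBOT

A 6-joint arm with a two-finger parallel gripper is mounted at the origin on the work surface. World frame = base frame: x ahead of the robot, y to its left, z up, the work surface at z = 0. Lengths are in m, angles in rad, forces in N, time in s.
With the tool pointing down it reaches from about 0.3 to 0.875 m from the base axis. Payload 6.4 kg.
Tool frame: the origin (TCP) lies midway between the tips of the shut fingers; the grasp point (between the pads) lies 19 mm behind it; z points along the fingers, y is the line along which they close (so a half turn about z gives the same grasp; the last joint's range is limited). The gripper opens to 85 mm and grips with 20 to 120 N. Pads are 22 mm wide; open, the fingers measure 114 mm over their backs; the gripper's body (76 mm by 85 mm) begins 54 mm behind the grasp point. The pads swing forward as they close: fully open they stand 13 mm farther back than shut.
Start: joints at [-1.472, 0.181, 1.607, -0, 1.354, -0.206], TCP at [0.173, -0.549, 0.209] pointing down, gripper open.
Joint ranges: [-2.99, 2.99], [-0.89, 2.07], [0.3, 2.58], [-1.14, 4.28], [0, 2.63], [-3.12, 3.12]. Speed limits (rad/s): [2.57, 2.57, 3.01, 3.14, 3.14, 3.14].

INTERFACE

Orientations are given as a unit quaternion [w, x, y, z].
In Python, from bench import sensors, vision, ctrl gives the robot as it stands.
- The arm moves only by the tool carry_out, never from a script. Its argument "deltas" is text: rows parted by semicolons, each of 7 numbers parted by spaces: the shift along the tool's x, y, z in mm, then the turn, a rotation vector about the tool's x, y, z in rad, then the closure, from 0 (fully open) to 1 (shut). In form: tx ty tz ax ay az claw; .... A call has 1 to 12 rows; each row is the pose to reach, as a shift and turn from the pose commanded when the call began, along the tool's axes at that moment; what a row does not reach only later rows make up. A row lasts 1/8 s, in which the tool goes at most 62.5 mm and 10.7 degrees, less where a joint would pass 70% of its speed; a pose out of reach is approached as far as the arm can. A call with a gripper value outside its range is refused whole. The fingers move at their own pace and stop on an object; the grip force is fixed at half the most. Time passes only in rows, so rows that repeat a pose let the fingers close. It gives the time, the measured TCP pose, the force, the opening and the grip force at its end, in the units of the state.
- sensors.get_obs(): the state, without advancing time (a new reading comes with each control period).
- vision.camera(name): name is "scene" or "top" or "wrist"; returns the picture (420x560x3 uint8, blue, green, red); there is no depth.
- vision.camera_model(name): a dict with "K" (3x3 intrinsics, pixels), "extrinsics" (4x4, takes a point from world to camera coordinates); the wrist camera has in their place "hand_eye" (4x4, takes a point from camera to tool coordinates, whose origin is the TCP and whose axes are the flange's). Camera axes: x right, y down, z forward; pixel columns grow to the right and rows downward; lengths in m; the calibration is good to about 2 mm. A picture is of the moment at which its call begins: read the wrist's pose just before it. camera_model takes no time and is no camera call.
- ctrl.hand_in(): hands the job in; it is judged then, once.
The state is a dict: "time_s": time; "q": joint angles; "dq": joint speeds; "joint_efforts": joint torques, N m; "eef_pos": TCP position; "eef_rot": TCP orientation; "wrist_force": force on the tool from outside, world axes, zero at the start; "torque": the same for the moment, N m; "opening": opening from 0.0 (shut) to 1.0 (fully open); "grasp_force": force on a finger pad.
Only numpy, scipy, OpenCV 4.12 (cv2) and the standard library are available. Lean on these libraries where they do the work, as an engineer would, in place of code of your own. Each camera call takes 0.05 s, during which the arm holds its last target. There are 200 camera calls.

## Working session

There is one attempt and no reset: what is moved stays moved. The work goes in short steps, Python scripts to look and compute and a tool call to move; the robot and the scene stay as the last step left them, time stands still between calls to the robot, and variables do not carry over. Pictures are saved under pics/ and viewed, at most 10 in all, crops included, and the job is handed in when it is done.

Besides the shell and the picture viewer there is one more tool, called after "Request:" as a command line: name --argument value ..., lists and objects as JSON in quotes. carry_out: Moves the arm, as the interface text tells. Its arguments: {"type":"object","properties":{"deltas":{"type":"string"}},"required":["deltas"]}

```bash
ls; mkdir -p pics; python3 - <<'E'
from bench import sensors, vision, ctrl
import cv2,json
o=sensors.get_obs();print(o)
for n in("top","scene"):
    cv2.imwrite(f"pics/{n}0.png",vision.camera(n)); print(n,vision.camera_model(n))
print(vision.camera_model("wrist"))
E
```

```text
pics
{'time_s': 0.0, 'q': array([-1.47230404e+00,  1.81574488e-01,  1.60800505e+00,  3.21603202e-05,
        1.35379501e+00, -2.06302444e-01]), 'dq': array([ 3.19379203e-03, -3.10843047e-04, -1.01804287e-03,  2.79807717e-04,
       -2.15605445e-04, -2.80919599e-05]), 'joint_efforts': array([-4.40492313e-04, -4.44876373e+01, -3.51337552e+01, -2.23522425e-04,
        9.15024604e-03, -3.37586556e-06]), 'eef_pos': array([ 0.17252265, -0.54789086,  0.20826681]), 'eef_rot': array([-8.88805567e-04,  9.88410114e-01,  1.51804651e-01,  6.36803798e-05]), 'wrist_force': array([0.23436025, 0.47305547, 0.44323819]), 'torque': array([-0.01085444, -0.03264489,  0.02334092]), 'grasp_force': 0.0, 'opening': 1.0025676977206834}
top {'K': array([[517.85334097,   0.        , 280.8535888 ],
       [  0.        , 517.85334097, 211.00153317],
       [  0.        ,   0.        ,   1.        ]]), 'extrinsics': array([[-2.76109333e-02, -9.99617473e-01, -1.59490158e-03,
        -2.91186037e-02],
       [-9.95057165e-01,  2.76371513e-02, -9.53804328e-02,
         4.61356945e-01],
       [ 9.53880258e-02, -1.0465
[... 381 characters left out ...]

       [ 0.56508846,  0.58522215, -0.58154111, -0.20356839],
       [-0.41831294, -0.40431557, -0.81335306,  1.82166674],
       [ 0.        ,  0.        ,  0.        ,  1.        ]])}
{'K': array([[300.7546962 ,   0.        , 276.62062267],
       [  0.        , 300.7546962 , 205.9923262 ],
       [  0.        ,   0.        ,   1.        ]]), 'hand_eye': array([[-1.01168541e-03, -9.56997559e-01, -2.90094208e-01,
         7.45170924e-02],
       [ 9.99999414e-01, -1.07991181e-03,  7.51071555e-05,
        -1.14731508e-03],
       [-3.85153525e-04, -2.90093962e-01,  9.56998090e-01,
        -1.65266280e-01],
       [ 0.00000000e+00,  0.00000000e+00,  0.00000000e+00,
         1.00000000e+00]])}
```

View pics/top0.png

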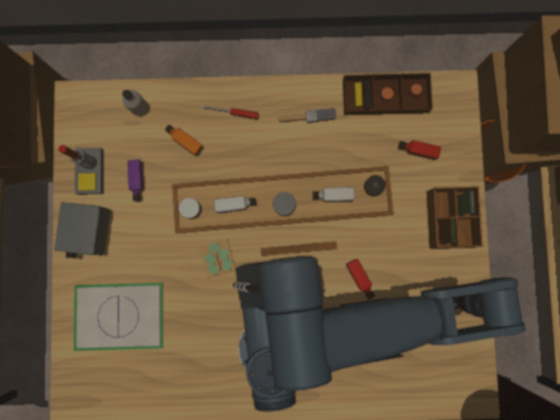

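View pics/scene0.png

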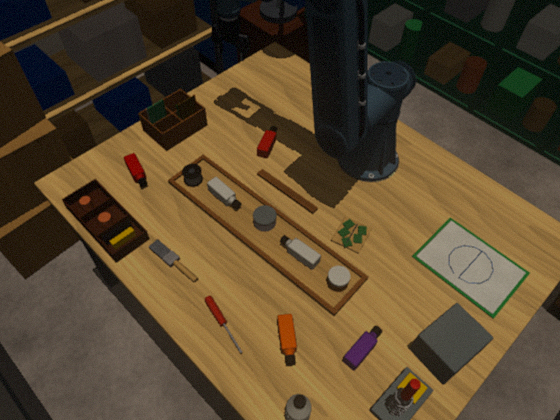

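The pictures show: the top view has the tray at (173–392, 168–232), with white bottles at (235,204), cap right, and (335,194), cap left. The jar is at (189,208), the tin at (284,204) and the spool at (374,185).

Look-alikes: red at (420,149) and (360,276), orange at (184,139), purple at (135,178), none of them wanted. My choice is the two white ones inside the tray.

```bash
cat > h.py <<'E'
import numpy as np, cv2
from bench import sensors, vision
from scipy.spatial.transform import Rotation as R
def ray(name,uv,z,obs=None):
    m=vision.camera_model(name)
    if name=="wrist":
        T=np.eye(4);T[:3,:3]=Rq(obs["eef_rot"]).as_matrix();T[:3,3]=obs["eef_pos"];C=T@m["hand_eye"]
    else: C=np.linalg.inv(m["extrinsics"])
    d=C[:3,:3]@np.linalg.solve(m["K"],[*uv,1]); return C[:3,3]+d*(z-C[2,3])/d[2]
def Rq(q): return R.from_quat([q[1],q[2],q[3],q[0]])
def toolR(z,y):  # tool rotation from pointing axis z and closing axis y
    z=np.array(z,float);z/=np.linalg.norm(z);y=np.array(y,float);y-=z*(y@z);y/=np.linalg.norm(y)
    return R.from_matrix(np.c_[np.cross(y,z),y,z])
def delta(p,Rg,p0,R0):
    return np.round(R0.inv().apply(np.array(p)-p0)*1000,1), np.round((R0.inv()*Rg).as_rotvec(),3)
def wrist(Rg,q1,P): # q4,q5,q6 for forearm pitch P
    M=(R.from_euler('z',q1)*R.from_euler('y',P)).inv()*Rg
    return M.as_euler('ZYZ')
E
python3 - <<'E'
from h import *
im=cv2.imread("pics/top0.png")
c=im[160:240,165:400]; cv2.imwrite("pics/crop0.png",cv2.resize(c,None,fx=3.4,fy=3.4,interpolation=cv2.INTER_CUBIC))
hsv=cv2.cvtColor(im,cv2.COLOR_BGR2HSV)
for n,(a,b) in {"L":(208,254),"R":(316,360)}.items():
    m=((hsv[...,1]<60)&(hsv[...,2]>120)).astype(np.uint8); m[:,:a]=0;m[:,b:]=0;m[:180]=0;m[225:]=0
    k,l,s,ce=cv2.connectedComponentsWithStats(m); i=1+s[1:,4].argmax()
    pts=np.argwhere(l==i)[:,::-1].astype(np.float32); r=cv2.minAreaRect(pts); print(n,r)
    B=cv2.boxPoints(r); print(np.round([ray("top",p,.045) for p in B],3).tolist())
for n,p,z in(("jar",(189,208),.058),("tin",(284,204),.055),("spool",(374,185),.058),("capL",(256,202),.032),("capR",(314,196),.032),("c1",(173,185),.018),("c2",(388,168),.018),("c3",(392,212),.018),("c4",(177,232),.018)):
    print(n,ray("top",p,z).round(3))
o=sensors.get_obs();print(Rq(o["eef_rot"]).as_matrix().round(3))
print(wrist(Rq(o["eef_rot"]),o["q"][0],o["q"][1]+o["q"][2]),o["q"][3:])
E
```

```text
L ((229.0375518798828, 203.31910705566406), (11.742545127868652, 30.028200149536133), 83.2901611328125)
[[0.504, 0.184, 0.045], [0.513, 0.084, 0.045], [0.474, 0.08, 0.045], [0.465, 0.18, 0.045]]
R ((338.5, 193.5), (11.0, 29.0), 90.0)
[[0.532, -0.19, 0.045], [0.529, -0.288, 0.045], [0.492, -0.286, 0.045], [0.495, -0.188, 0.045]]
jar [0.476 0.265 0.058]
tin [ 0.48  -0.053  0.055]
spool [ 0.536 -0.357  0.058]
capL [0.492 0.042 0.032]
capR [ 0.508 -0.156  0.032]
c1 [0.561 0.326 0.018]
c2 [ 0.599 -0.415  0.018]
c3 [ 0.447 -0.421  0.018]
c4 [0.399 0.314 0.018]
[[ 0.954  0.3   -0.   ]
 [ 0.3   -0.954  0.002]
 [ 0.    -0.002 -1.   ]]
[2.10188518e-05 1.35382604e+00 1.36447535e+00] [ 2.10188518e-05  1.35382604e+00 -2.06320979e-01]
```

View pics/crop0.png

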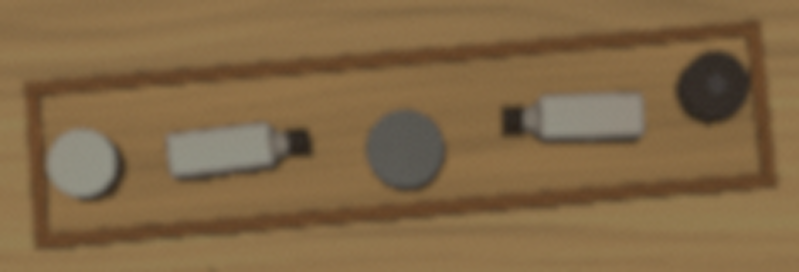

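The crop confirms both white bottles: left one cap toward the tin, right one cap toward the tin. Sizes agree with the 140 mm given. Next I check the wrist angles for grasping with a 30° lean and standing up.

```bash
python3 - <<'E'
from h import *
s,c=.5,.866
for n,x,yg,yf,sg in(("L",.489,.11,.11,1),("R",.512,-.21,-.21,-1)):
  for ys in(1,-1):
    for lab,z in(("grasp",(0,sg*s,-c)),("down",(0,0,-1)),("stand",(0,-sg*c,-s))):
      Rg=toolR(z,(ys,0,0)); w=np.array([x,yg,.08])-.17*np.array(z)
      q1=np.arctan2(w[1],w[0])
      for P in(1.8,2.1):
        e=wrist(Rg,q1,P); e[2]=(e[2]-np.pi/2+np.pi)%(2*np.pi)-np.pi; print(n,ys,lab,round(q1,2),P,e.round(2))
o=sensors.get_obs();R0=Rq(o["eef_rot"])
# hover to look: above L, tool down, y=+x or -x
for ys in(1,-1): print(delta((.42,.11,.27),toolR((0,0,-1),(ys,0,0)),o["eef_pos"],R0))
print(delta((.44,-.21,.3),toolR((0,0,-1),(1,0,0)),o["eef_pos"],R0))
E
```

```text
L 1 grasp 0.05 1.8 [ 0.54  1.35 -0.07]
L 1 grasp 0.05 2.1 [ 0.6   1.09 -0.24]
L 1 down 0.22 1.8 [-0.    1.34  0.22]
L 1 down 0.22 2.1 [-0.    1.04  0.22]
L 1 stand 0.48 1.8 [-0.92  1.85  0.46]
L 1 stand 0.48 2.1 [-0.88  1.67  0.7 ]
L -1 grasp 0.05 1.8 [0.54 1.35 3.07]
L -1 grasp 0.05 2.1 [0.6  1.09 2.9 ]
L -1 down 0.22 1.8 [ 0.    1.34 -2.92]
L -1 down 0.22 2.1 [ 0.    1.04 -2.92]
L -1 stand 0.48 1.8 [-0.92  1.85 -2.68]
L -1 stand 0.48 2.1 [-0.88  1.67 -2.45]
R 1 grasp -0.24 1.8 [-0.54  1.25 -0.09]
R 1 grasp -0.24 2.1 [-0.61  1.    0.09]
R 1 down -0.39 1.8 [ 0.    1.34 -0.39]
R 1 down -0.39 2.1 [-0.    1.04 -0.39]
R 1 stand -0.61 1.8 [ 0.87  1.95 -0.54]
R 1 stand -0.61 2.1 [ 0.81  1.75 -0.77]
R -1 grasp -0.24 1.8 [-0.54  1.25  3.05]
R -1 grasp -0.24 2.1 [-0.61  1.   -3.05]
R -1 down -0.39 1.8 [0.   1.34 2.75]
R -1 down -0.39 2.1 [0.   1.04 2.75]
R -1 stand -0.61 1.8 [0.87 1.95 2.6 ]
R -1 stand -0.61 2.1 [0.81 1.75 2.37]
(array([ 433.5, -553.4,  -60.6]), array([-1.000e-03, -1.000e-03, -1.266e+00]))
(array([ 433.5, -553.4,  -60.6]), array([-1.000e-03,  1.000e-03,  1.876e+00]))
(array([ 356.6, -242.2,  -91.1]), array([-1.000e-03, -1.000e-03, -1.266e+00]))
```

Request:
carry_out --deltas "100 -55 -72 0 0 -0.16 0; 160 -90 -72 0 0 -0.32 0; 220 -120 -72 0 0 -0.48 0; 270 -150 -72 0 0 -0.64 0; 320 -175 -72 0 0 -0.8 0; 375 -205 -72 0 0 -0.96 0; 426 -231 -72 0 0 -1.12 0; 426 -231 -72 0 0 -1.266 0; 426 -231 -72 0 0 -1.266 0; 426 -231 -72 0 0 -1.266 0"

```text
time_s: 1.35
eef_pos: [0.5093, -0.2001, 0.2806]
eef_rot: [-0.0, 0.707, 0.707, -0.0]
wrist_force: [-0.6, 0.0, -1.1]
opening: 1.005
grasp_force: 0.0
```

```bash
python3 - <<'E'
from h import *
o=sensors.get_obs(); im=vision.camera("wrist"); cv2.imwrite("pics/w1.png",im)
print(o["time_s"],o["eef_pos"],o["eef_rot"],o["q"])
np.save("w1.npy",np.r_[o["eef_pos"],o["eef_rot"]])
E
```

```text
1.35 [ 0.50926458 -0.20014553  0.28062768] [-4.98287265e-04  7.07072698e-01  7.07140584e-01 -3.81834723e-04] [-5.91093042e-01  6.71940490e-02  1.58882497e+00 -5.58904564e-04
  1.48669890e+00 -5.91141789e-01]
```

View pics/w1.png

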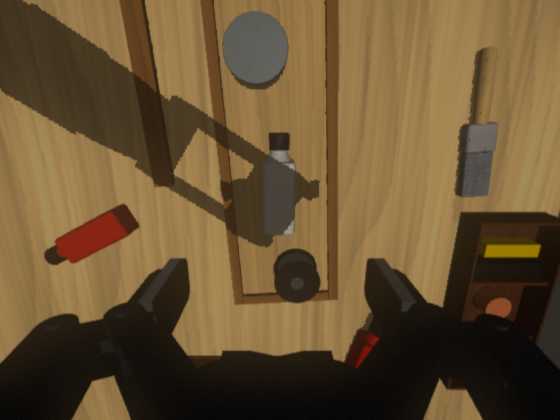

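The wrist view shows the right-hand bottle with cap end at (279,134), foot at (280,235) and body columns 263–295. The tin is at (256,48) and the spool at (297,276).

```bash
python3 - <<'E'
from h import *
a=np.load("w1.npy"); o={"eef_pos":a[:3],"eef_rot":a[3:]}
for n,p,z in(("foot",(280,235),.042),("footL",(264,235),.05),("footR",(295,234),.05),("shoulderL",(267,165),.05),("shR",(294,162),.05),("cap",(279,134),.04),("spool",(297,283),.058),("tin",(256,48),.055)): print(n,ray("wrist",p,z,o).round(3))
R0=Rq(a[3:])
# R: grasp point 72 mm from foot; c=+y
for n,g,zz in(("pre",(.511,-.213,.036),(0,-.5,-.866)),("stand",(.511,-.21,.0845),(0,.866,-.5))):
    z=np.array(zz); Rg=toolR(z,(1,0,0)); print(n,(g+.019*z).round(4),delta(g+.019*z,Rg,a[:3],R0), delta(g-.08*z,Rg,a[:3],R0))
E
```

```text
foot [ 0.514 -0.291  0.042]
footL [ 0.491 -0.288  0.05 ]
footR [ 0.535 -0.287  0.05 ]
shoulderL [ 0.497 -0.189  0.05 ]
shR [ 0.532 -0.185  0.05 ]
cap [ 0.512 -0.149  0.04 ]
spool [ 0.539 -0.36   0.058]
tin [ 0.485 -0.05   0.055]
pre [ 0.511  -0.2225  0.0195] (array([-22.4,   2.1, 261.1]), array([-0.001, -0.524,  0.   ])) (array([ 27.1,   2. , 175.3]), array([-0.001, -0.524,  0.   ]))
stand [ 0.511  -0.1935  0.075 ] (array([  6.6,   2. , 205.6]), array([-1.000e-03,  1.047e+00, -1.000e-03])) (array([-79.2,   1.9, 156.1]), array([-1.000e-03,  1.047e+00, -1.000e-03]))
```

Request:
carry_out --deltas "10 1 60 0 -0.18 0 0; 20 2 120 0 -0.36 0 0; 27 3 175 0 -0.524 0 0; 27 3 175 0 -0.524 0 0; 2 3 218 0 -0.524 0 0; -13 3 245 0 -0.524 0 0; -22 3 261 0 -0.524 0 0; -22 3 261 0 -0.524 0 0; -22 3 261 0 -0.524 0 0.6; -22 3 261 0 -0.524 0 0.9; -22 3 261 0 -0.524 0 0.9; -22 3 261 0 -0.524 0 0.9"

```text
time_s: 2.9
eef_pos: [0.5137, -0.2222, 0.0217]
eef_rot: [0.184, 0.683, 0.683, -0.183]
wrist_force: [-0.8, 2.7, 5.9]
opening: 0.502
grasp_force: 61.9
```

Request:
carry_out --deltas "-25 0 -43 0 0 0 0.9; -50 0 -87 0 0.15 0 0.9; -50 0 -87 0 0.32 0 0.9; -50 0 -87 0 0.49 0 0.9; -50 0 -87 0 0.66 0 0.9; -50 0 -87 0 0.83 0 0.9; -50 0 -87 0 1.0 0 0.9; -45 0 -87 0 1.17 0 0.9; -38 0 -87 0 1.33 0 0.9; -28 0 -82 0 1.48 0 0.9; -18 0 -76 0 1.571 0 0.9; -18 0 -76 0 1.571 0 0.9"

```text
time_s: 4.4
eef_pos: [0.5115, -0.1989, 0.0924]
eef_rot: [-0.356, 0.613, 0.611, 0.353]
wrist_force: [0.2, 0.6, -2.2]
opening: 0.498
grasp_force: 61.9
```

```bash
python3 - <<'E'
from h import *
o=sensors.get_obs(); print(o["q"].round(2),o["eef_pos"],Rq(o["eef_rot"]).as_matrix().round(3))
a=vision.camera("scene")[120:340,150:390]; cv2.imwrite("pics/s1.png",cv2.resize(a,None,fx=2.7,fy=2.7))
E
```

```text
[-0.93  0.81  1.34  0.57  1.89 -1.02] [ 0.51154562 -0.19890231  0.09235896] [[ 0.003  1.    -0.002]
 [ 0.497 -0.     0.868]
 [ 0.868 -0.004 -0.497]]
```

View pics/s1.png

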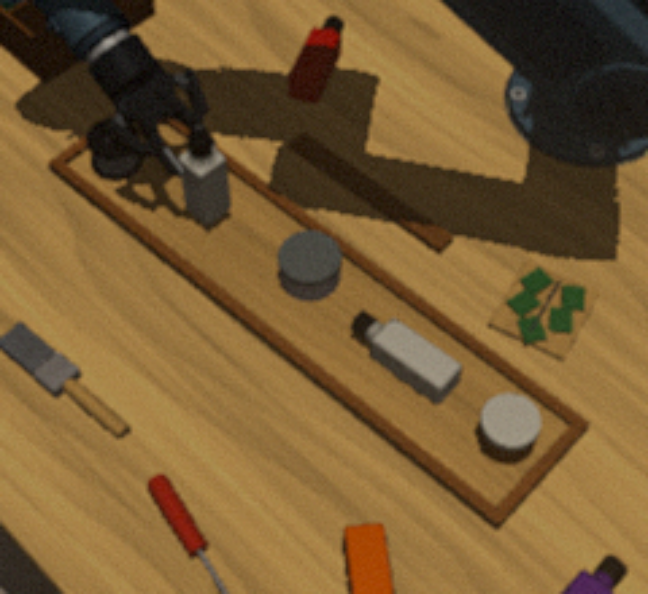

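The crop shows the right bottle held upright over the tray at (205,185), with its neighbours untouched. I'll lower it gently until it touches.

Request:
carry_out --deltas "-6 0 3.5 0 0 0 0.9; -10.5 0 6 0 0 0 0.9; -12 0 7 0 0 0 0.9; -12 0 7 0 0 0 0.9; -13 0 7.5 0 0 0 0.9; -13 0 7.5 0 0 0 0.9"

```text
time_s: 5.2
eef_pos: [0.5126, -0.1999, 0.08]
eef_rot: [-0.353, 0.612, 0.612, 0.353]
wrist_force: [-0.2, 0.4, -1.2]
opening: 0.5
grasp_force: 61.9
```

Request:
carry_out --deltas "-1.7 0 1 0 0 0 0.9; -1.7 0 1 0 0 0 0.9; -2.6 0 1.5 0 0 0 0.9; -2.6 0 1.5 0 0 0 0.9"

```text
time_s: 5.7
eef_pos: [0.5126, -0.1999, 0.0776]
eef_rot: [-0.354, 0.612, 0.612, 0.354]
wrist_force: [-1.2, -0.6, 3.2]
opening: 0.502
grasp_force: 62.3
```

Request:
carry_out --deltas "-0.9 0 0.5 0 0 0 0.9; -0.9 0 0.5 0 0 0 0.9; -0.9 0 0.5 0 0 0 0.4; -0.9 0 0.5 0 0 0 0; -0.9 0 0.5 0 0 0 0; -0.9 0 0.5 0 0 0 0; 0 0 -15 0 0 0 0; 0 0 -40 0 0 0 0; 0 0 -80 0 0 0 0; 40 0 -125 0 0 0 0; 80 0 -160 0 0 0 0; 80 0 -160 0 0 0 0"

```text
time_s: 7.2
eef_pos: [0.5136, -0.3019, 0.2317]
eef_rot: [-0.349, 0.613, 0.615, 0.353]
wrist_force: [-0.5, 0.1, -0.5]
opening: 1.004
grasp_force: 0.0
```

```bash
python3 - <<'E'
from h import *
o=sensors.get_obs(); print(o["q"].round(2),o["eef_pos"])
a=vision.camera("scene")[120:340,150:390]; cv2.imwrite("pics/s2.png",cv2.resize(a,None,fx=2,fy=2))
R0=Rq(o["eef_rot"])
# hover above L, tool down
print(delta((.49,.12,.28),toolR((0,0,-1),(1,0,0)),o["eef_pos"],R0))
print(R0.inv().apply([0,0,100]),R0.inv().apply([0,100,0]))
E
```

```text
[-1.01  0.77  1.08  0.59  2.17 -0.91] [ 0.513564   -0.30186087  0.23168161]
(array([256. , -23.7, 338.8]), array([ 0.006, -1.038,  0.002]))
[ 86.14058529   0.64335148 -50.78765268] [50.7892074  -0.09501139 86.14201869]
```

View pics/s2.png

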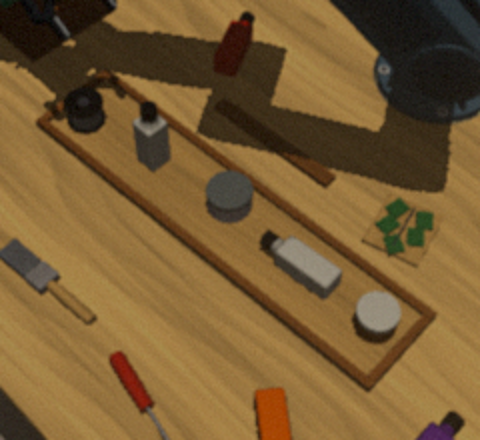

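The right bottle stands free at (152,140), and its neighbours are unchanged. Next is the left bottle.

Request:
carry_out --deltas "40 0 -24 0 -0.1 0 0; 80 -2 -30 0 -0.28 0 0; 110 -5 25 0 -0.46 0 0; 140 -8 80 0 -0.64 0 0; 170 -12 135 0 -0.82 0 0; 200 -15 190 0 -1.0 0 0; 230 -19 245 0 -1.038 0 0; 255 -22 295 0 -1.038 0 0; 273 -24 329 0 -1.038 0 0; 273 -24 329 0 -1.038 0 0; 273 -24 329 0 -1.038 0 0"

```text
time_s: 8.62
eef_pos: [0.4883, 0.1225, 0.2973]
eef_rot: [-0.004, 0.707, 0.707, 0.002]
wrist_force: [-1.0, -0.8, -0.5]
opening: 1.0
grasp_force: 0.0
```

```bash
python3 - <<'E'
from h import *
o=sensors.get_obs(); im=vision.camera("wrist"); cv2.imwrite("pics/w2.png",im)
print(o["time_s"],o["eef_pos"],Rq(o["eef_rot"]).as_matrix().round(3),o["q"])
np.save("w2.npy",np.r_[o["eef_pos"],o["eef_rot"]])
E
```

```text
8.625 [0.48833707 0.12251144 0.2973443 ] [[-0.     1.    -0.002]
 [ 1.     0.     0.008]
 [ 0.008 -0.002 -1.   ]] [ 0.00380606 -0.04535116  1.66950456  0.00837471  1.51903067  0.00304506]
```

View pics/w2.png

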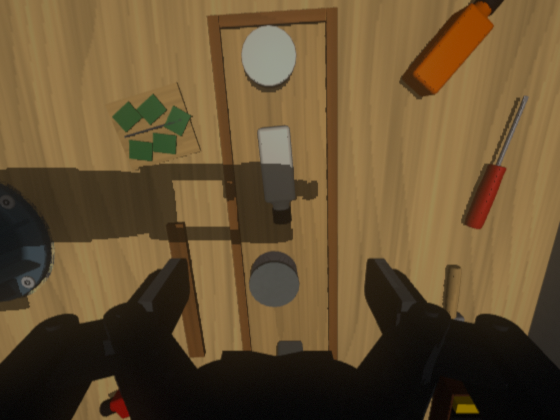

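The wrist view shows the left bottle with foot corners (259,128) and (290,126), shoulder (265–294,200) and cap end (283,223). The jar is at (268,56) and the tin at (274,279).

```bash
python3 - <<'E'
from h import *
a=np.load("w2.npy"); o={"eef_pos":a[:3],"eef_rot":a[3:]}
r=lambda p,z:ray("wrist",p,z,o)
fo=(r((259,128),.05)+r((290,126),.05))/2; sh=(r((265,201),.05)+r((294,199),.05))/2; ca=r((283,223),.04)
print(fo,sh,ca,"jar",r((268,56),.058),"tin",r((274,279),.055))
c=ca-fo;c[2]=0;c/=np.linalg.norm(c);print("c",c, "len",np.dot(ca-fo,c))
up=np.array([0,0,1.]); y=np.cross(c,up)*-1
print("y",y)
g=fo+.075*c; g[2]=.037; z=-c*.5-up*.866
Rg=toolR(z,y); R0=Rq(a[3:])
print("g",g); print(delta(g-.08*z,Rg,a[:3],R0)); print(delta(g+.019*z,Rg,a[:3],R0))
E
```

```text
[0.48540651 0.18408509 0.05      ] [0.49225604 0.0834882  0.05      ] [0.4976589  0.04518685 0.04      ] jar [0.47775358 0.26846652 0.058     ] tin [ 0.48410236 -0.03994786  0.055     ]
c [ 0.08787007 -0.99613194  0.        ] len 0.1394375959439085
y [ 0.99613194  0.08787007 -0.        ]
g [0.49199677 0.1093752  0.037     ]
(array([-54.6,   7.5, 190.6]), array([ 0.022,  0.515, -0.086]))
(array([ -6. ,   3.3, 276.8]), array([ 0.022,  0.515, -0.086]))
```

Request:
carry_out --deltas "-20 2 65 0.01 0.17 -0.03 0; -40 5 125 0.015 0.34 -0.06 0; -55 7.5 190 0.022 0.515 -0.086 0; -55 7.5 190 0.022 0.515 -0.086 0; -30 5.5 233 0.022 0.515 -0.086 0; -15 4 260 0.022 0.515 -0.086 0; -6 3.3 275 0.022 0.515 -0.086 0; -6 3.3 276 0.022 0.515 -0.086 0; -6 3.3 276 0.022 0.515 -0.086 0.6; -6 3.3 276 0.022 0.515 -0.086 0.9; -6 3.3 276 0.022 0.515 -0.086 0.9; -6 3.3 276 0.022 0.515 -0.086 0.9"

```text
time_s: 10.18
eef_pos: [0.4932, 0.1188, 0.0235]
eef_rot: [-0.19, 0.652, 0.713, 0.176]
wrist_force: [-1.8, -2.3, 6.6]
opening: 0.499
grasp_force: 61.3
```

```bash
python3 - <<'E'
from h import *
o=sensors.get_obs(); p=o["eef_pos"];R0=Rq(o["eef_rot"]); print(p,o["q"].round(2),R0.as_matrix().round(3))
c=np.array([.0879,-.9961,0]); fo=np.array([.4854,.1841,.032])
ax=(p-fo)@c; off=p[2]-.032; print(ax,off)
b=np.array([.492,.115]); # standing axis
up=np.array([0,0,1.])
G=np.array([*b,.010+ax])-off*c   # off-axis 'up' becomes -c
turn=R.from_rotvec(-np.pi/2*np.cross(up,c))  # c->up
print("c->",turn.apply(c).round(2)); Rg=turn*R0
print("goal",G); 
for h in(0,.017):
  print(delta(G+[0,0,h],Rg,p,R0))
print(R0.inv().apply([0,0,100]))
for P in(1.8,2.1): print(wrist(Rg,.3,P))
E
```

```text
[0.49318632 0.11875224 0.023476  ] [-0.33  0.38  1.9   0.53  1.14 -0.71] [[-0.077  0.996 -0.04 ]
 [ 0.863  0.087  0.498]
 [ 0.5    0.004 -0.866]]
0.06577732273170687 -0.008523999267764454
c-> [ 0. -0.  1.]
goal [0.49274926 0.10650924 0.07577732]
(array([ 15.6,  -1.3, -51.4]), array([ 0.002, -1.571, -0.006]))
(array([ 24.1,  -1.2, -66.1]), array([ 0.002, -1.571, -0.006]))
[ 50.00080591   0.37802264 -86.60125003]
[-1.01391701  1.63125266  1.87387864]
[-1.01878623  1.47245005  2.12871574]
```

Request:
carry_out --deltas "25 0 -43 0 0 0 0.9; 50 0 -87 0 -0.15 0 0.9; 50 0 -87 0 -0.32 0 0.9; 50 0 -87 0 -0.49 0 0.9; 50 0 -87 0 -0.66 0 0.9; 50 0 -87 0 -0.83 0 0.9; 50 0 -87 0 -1.0 0 0.9; 48 0 -87 0 -1.17 0 0.9; 42 0 -84 0 -1.33 0 0.9; 35 0 -78 0 -1.48 0 0.9; 26 -1 -68 0 -1.571 0 0.9; 26 -1 -68 0 -1.571 0 0.9"

```text
time_s: 11.68
eef_pos: [0.4901, 0.1078, 0.0911]
eef_rot: [0.368, 0.584, 0.639, -0.339]
wrist_force: [0.3, -1.0, -1.7]
opening: 0.492
grasp_force: 61.6
```

```bash
python3 - <<'E'
from h import *
o=sensors.get_obs(); R0=Rq(o["eef_rot"]); print(o["q"].round(2),o["eef_pos"],R0.as_matrix().round(3))
print(R0.inv().apply([0,0,-10]))
a=vision.camera("scene")[160:340,200:400]; cv2.imwrite("pics/s3.png",cv2.resize(a,None,fx=2.5,fy=2.5))
E
```

```text
[ 0.52  0.66  1.62 -0.91  1.52  0.8 ] [0.49005987 0.1077521  0.09112952] [[-0.048  0.996  0.074]
 [ 0.497  0.088 -0.863]
 [-0.866 -0.004 -0.5  ]]
[8.66269103 0.04397037 4.99558312]
```

View pics/s3.png

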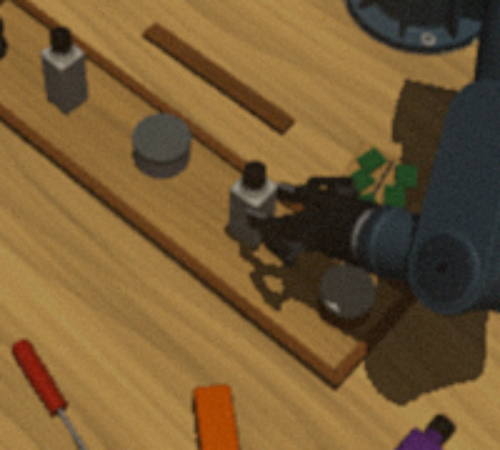

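The left bottle is upright in the grip at (255,205), between tin and jar. I'll lower it about 15 mm to contact.

Request:
carry_out --deltas "5 0 3 0 0 0 0.9; 9 0 5.2 0 0 0 0.9; 11 0 6.4 0 0 0 0.9; 11 0 6.4 0 0 0 0.9; 12 0 7 0 0 0 0.9; 12 0 7 0 0 0 0.9"

```text
time_s: 12.48
eef_pos: [0.4918, 0.1079, 0.0801]
eef_rot: [0.369, 0.585, 0.639, -0.337]
wrist_force: [-0.2, 0.3, -2.4]
opening: 0.497
grasp_force: 61.6
```

Request:
carry_out --deltas "1.7 0 1 0 0 0 0.9; 1.7 0 1 0 0 0 0.9; 2.6 0 1.5 0 0 0 0.9; 2.6 0 1.5 0 0 0 0.9"

```text
time_s: 12.98
eef_pos: [0.4918, 0.1079, 0.077]
eef_rot: [0.369, 0.585, 0.639, -0.337]
wrist_force: [0.5, 0.2, -1.6]
opening: 0.497
grasp_force: 61.6
```

Request:
carry_out --deltas "0.9 0 0.5 0 0 0 0.9; 0.9 0 0.5 0 0 0 0.9; 1.7 0 1 0 0 0 0.9; 1.7 0 1 0 0 0 0.9"

```text
time_s: 13.48
eef_pos: [0.4919, 0.1079, 0.0768]
eef_rot: [0.37, 0.585, 0.638, -0.338]
wrist_force: [-4.1, 2.8, 9.5]
opening: 0.496
grasp_force: 62.7
```

Request:
carry_out --deltas "-0.4 0 -0.2 0 0 0 0.9; -0.4 0 -0.2 0 0 0 0.4; -0.4 0 -0.2 0 0 0 0; -0.4 0 -0.2 0 0 0 0; -0.4 0 -0.2 0 0 0 0; 0 0 -15 0 0 0 0; 0 0 -40 0 0 0 0; 0 0 -80 0 0 0 0; -40 0 -120 0 0 0 0; -80 0 -150 0 0 0 0; -80 0 -150 0 0 0 0; -80 0 -150 0 0 0 0"

```text
time_s: 14.98
eef_pos: [0.4834, 0.1979, 0.2193]
eef_rot: [0.369, 0.585, 0.639, -0.337]
wrist_force: [-0.4, 0.0, -0.7]
opening: 0.999
grasp_force: 0.0
```

```bash
python3 - <<'E'
from h import *
a=vision.camera("scene")[120:340,150:390]; cv2.imwrite("pics/s4.png",cv2.resize(a,None,fx=2.5,fy=2.5))
E
```

```text
(no output)
```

View pics/s4.png

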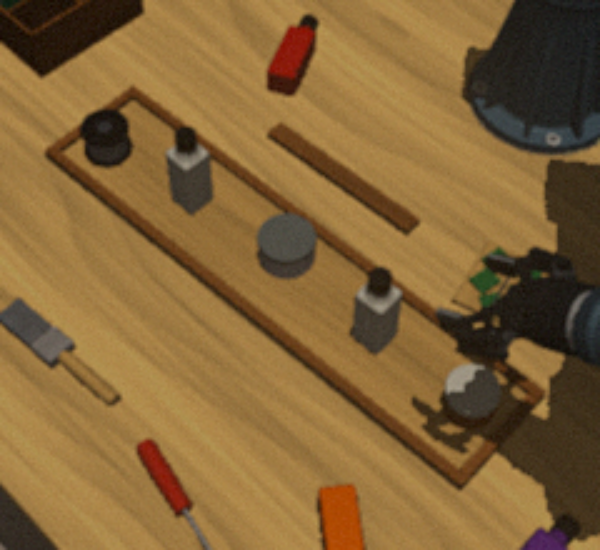

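Both bottles stand free in the tray, at (190,170) and (377,310). The spool, tin and jar are in place and the gripper is clear.

```bash
python3 -c "
from bench import ctrl; print(ctrl.hand_in())"
```

```text
the job is handed in; nothing more can be done
None
```

Both white bottles stand upright on their feet in the tray, the tin, jar and spool look unmoved in the last picture, and the job was handed in at about 15 s of the 58 s allowed.

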